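# Draw out the telescoping hob brush and hold it extended

### The job

The telescoping cleaning brush is clamped in its stand on the hob: press the red release button all the way in to unlock it, then take the ribbed black sleeve between the fingers and pull it out past the first click stop to the second stop, the very end of its travel. A return spring draws the brush back in, so finish while still gripping the sleeve and holding it fully extended, ready for a colleague to tighten it. Leave the timer, pepper mill, detergent and spice jar where they stand.

Things in the scene. Friction and masses are not known exactly. Their poses are not given: they have to be found in the camera images.
- brush_stand: fixed steel stand holding the blue outer tube of a telescoping brush level, tube axis 70 mm above the hob. Origin on the hob, below the tube axis, 20 mm behind the stowed sleeve's centre; +x is the direction in which the brush is pulled out, z up. Outer tube (30 mm thick, black collar 37 mm) from x = -222 to -26 mm; base plate 100 mm wide from x = -200 to -35 mm, none under the sleeve.
- button_top (a point): centre of the top of the red round release button, 23 mm across, on top of the black lock collar, at x = -60, y = 0, z = 104 mm in the stand's frame. It is pressed straight down; its surround (29 mm across) is 12 mm lower than the unpressed top.
- release_button (a joint): travel of the button: 0 = up, 0.008 m = all the way in; sprung, 2 N to start, about 5 N all the way in, comes back by itself. Pressed past about 0.006 m it unlocks the tube, which then jumps out by about 0.02 m and stays unlocked: the button need not be kept pressed.
- inner_tube (a joint): how far the inner tube is out along the stand's +x: 0 = stowed, locked (start); about 0.02 m = where its spring leaves it once unlocked; about 0.056 m = first click stop, felt as some 5 N more pull just before it; 0.12 m = second stop, the hard end. Beyond 0.02 m the spring pulls back with 80 N per m (8 N at the second stop); let go there, it runs back in.
- sleeve_center (a point): ribbed black rubber sleeve on the inner tube: lying cylinder 60 mm long, 26 mm thick, with an orange ring 31 mm across at each end. This point is its centre, 70 mm above the hob; x along the tube (pull direction), z up. It moves with the tube. From 50 to 80 mm ahead of its centre is the brush head, a white block 80 mm wide, top 6 mm above the tube axis, blue bristles to 31 mm below it.
- timer_mid (a point): middle of the white round kitchen timer, 68 mm across, 50 mm high; a bystander, not to be moved
- pepper_mill_mid (a point): middle of the wooden pepper mill, 58 mm across, 160 mm high; a bystander, not to be moved
- detergent_mid (a point): middle of the white and green detergent bottle, 50x78 mm, 206 mm high; a bystander, not to be moved
- spice_jar_mid (a point): middle of the small spice jar with a red lid, 45 mm across, 106 mm high; a bystander, not to be moved

How it is judged (in metres and radians):
On the way, in this order (a step that is already met when the one before it is completed fails the run):
1. the release button is pressed all the way in (more than 6.5 mm of its 8 mm) (value of joint release_button above 0.0065 m).
2. the sleeve, gripped, is drawn out past the first click stop (more than 65 mm) (value of joint inner_tube above 0.065 m and contact force between the fingers and inner_tube above 3 N and distance between the grasp point and sleeve_center below 0.03 m), for 0.05 s.
At the end, for the whole second after the job is handed in: The inner tube stands at its second stop (more than 112 mm of 120 mm drawn out) and is still, held there by the fingers on the ribbed sleeve (over 3 N, grasp point within 30 mm of the sleeve's centre); timer, pepper mill, detergent and spice jar are within 30 mm of where they stood (value of joint inner_tube above 0.112 m and not (velocity of joint inner_tube above 0.01 m/s) and not (velocity of joint inner_tube below -0.01 m/s) and contact force between the fingers and inner_tube above 3 N and distance between the grasp point and sleeve_center below 0.03 m and distance of each of timer_mid, pepper_mill_mid, detergent_mid, spice_jar_mid from where it was at the start of the episode below 0.03 m); the arm keeps its last pose, push and grip.
It fails at once if the timer, pepper mill, detergent or spice jar is moved by more than 30 mm (distance of any of timer_mid, pepper_mill_mid, detergent_mid, spice_jar_mid from where it was at the start of the episode above 0.03 m).
It also fails if it takes over 35 s, if anything falls off the work surface, if the arm or the gripper's body presses on something with over 40 N, if the wrist force passes 120 N, or if a joint passes its speed limit or range.

### The arm

A 7-joint arm with a two-finger parallel gripper is mounted at the origin on a cart in front of the work surface, level with it; the furniture and walls round the work are solid. World frame = base frame: x ahead of the robot, y to its left, z up, the work surface at z = 0. Lengths are in mm, angles in rad, forces in N, time in s.
With the tool pointing down it reaches from about 375 to 925 mm from the base axis. Payload 3.1 kg.
Tool frame: the origin (TCP) lies between the finger pads; the fingertips stand 22 mm ahead of it and the grasp point (between the pads) lies 3 mm ahead of it; z points along the fingers, y is the line along which they close (so a half turn about z gives the same grasp; the last joint's range is limited). The gripper opens to 85 mm and grips with 20 to 120 N. Pads are 22 mm wide; open, the fingers measure 114 mm over their backs; the gripper's body (76 mm by 85 mm) begins 54 mm behind the grasp point. The pads swing forward as they close: fully open they stand 13 mm farther back than shut.
Start: joints at [1.174, 0.383, 0.044, 1.598, -0.018, 1.161, -0.05], TCP at [191.363, -621.195, 215.469] pointing down, gripper open.
Joint ranges: [-2.61, 2.61], [-0.41, 2.15], [-1.48, 1.57], [0, 2.5], [-1.57, 4.71], [0.05, 1.97], [-2.85, 2.85]. Speed limits (rad/s): [2.79, 2.79, 3.14, 3.14, 3.14, 3.14, 3.14].

### API

Orientations are given as a unit quaternion [x, y, z, w].
In Python, from plant import manip gives the robot as it stands.
- The arm moves only by the shell command python3 -m crank 'ROWS' [OPENING]. ROWS is JSON, a list of rows, each a list of 2 entries, a list of its own where there are three numbers: the shift along the world's x, y, z as a fraction of full scale, then the turn, a rotation vector about the world's x, y, z as a fraction of full scale. In form: [[[x, y, z], [rx, ry, rz]], ...]. A call has 1 to 10 rows; each row shifts and turns the commanded pose from where the row before left it; what a row does not reach is not made up. Full scale, the value 1, is 0.75 m for a shift and pi rad for a turn. A row lasts 1/12 s, in which the tool goes at most 41.7 mm and 7.16 degrees, less where a joint would pass 70% of its speed; a pose out of reach is approached as far as the arm can. A call with a number of a shift or a turn outside -1 to 1 is refused whole. A call with a gripper value outside its range is refused whole. OPENING is the opening in per cent of the stroke, from 0 (shut) to 100 (fully open), set as the call begins (- or left out, the last holds). The fingers move at their own pace and stop on an object; the grip force is fixed at half the most. Time passes only in rows, so rows that do not move let the fingers close. It gives the time, the measured TCP pose, the force, the opening and the grip force at its end, in the units of the state.
- manip.get_state(): the state, without advancing time (a new reading comes with each control period).
- manip.read_camera(name): name is "scene" or "top" or "wrist"; returns the picture (420x560x3 uint8, blue, green, red); there is no depth.
- manip.camera_model(name): a dict with "fovy" (degrees; the focal length in pixels is half the picture's height over the tangent of half this angle, whatever the lens; pixels are square), "cx", "cy" (the principal point, pixels), "rvec" (rotation vector, rad) and "tvec" (3), from world to camera coordinates, as OpenCV has them; the wrist camera has in their place "hand_eye" (4x4, takes a point from camera to tool coordinates, whose origin is the TCP and whose axes are the flange's). Camera axes: x right, y down, z forward; pixel columns grow to the right and rows downward; lengths in mm; the calibration is good to about 2 mm. A picture is of the moment at which its call begins: read the wrist's pose just before it. camera_model takes no time and is no camera call.
- manip.finish_job(): hands the job in; it is judged then, once.
The state is a dict: "clock": time; "joints": joint angles; "dq": joint speeds; "effort": joint torques, N m; "tcp_pos": TCP position; "tool_rot": TCP orientation; "ft_force": force on the tool from outside, world axes, zero at the start; "ft_torque": the same for the moment, N m; "width": opening from 0.0 (shut) to 1.0 (fully open); "grasp_force": force on a finger pad.
Only numpy, scipy, OpenCV 4.12 (cv2) and the standard library are available. Lean on these libraries where they do the work, as an engineer would, in place of code of your own. Each camera call takes 0.05 s, during which the arm holds its last target. There are 200 camera calls.

## Working session

There is one attempt and no reset: what is moved stays moved. The work goes in short steps, Python scripts to look and compute and a shell command to move; the robot and the scene stay as the last step left them, time stands still between calls to the robot, and variables do not carry over. Pictures are saved under pics/ and viewed, at most 10 in all, crops included, and the job is handed in when it is done.

```bash
mkdir -p pics; python3 - <<'E'
from plant import manip
import cv2
for n in("scene","top"):
    print(n,manip.camera_model(n)); cv2.imwrite(f"pics/{n}0.png",manip.read_camera(n))
print(manip.get_state()); print(manip.camera_model("wrist"))
E
```

```text
scene {'fovy': 57.83094268660786, 'cx': 275.9073402639479, 'cy': 204.1383084780059, 'rvec': array([ 2.12476505, -0.64460998,  0.31857678]), 'tvec': array([-392.34957223,  307.12158963,  623.24698039])}
top {'fovy': 49.2796727184949, 'cx': 273.44977422733, 'cy': 209.66229985065976, 'rvec': array([ 2.22455291, -1.98467415,  0.20832303]), 'tvec': array([  75.90463672,  581.10859691, 1091.73450926])}
{'clock': 0.1, 'joints': array([ 1.17419532,  0.38375805,  0.04382582,  1.59941507, -0.01789539,
        1.16122703, -0.04991457]), 'dq': array([ 0.00134831, -0.00114895,  0.00150457, -0.00385312, -0.0002673 ,
        0.00021187, -0.00017524]), 'effort': array([ 2.77718405e-03, -4.34726965e+01,  1.02928083e+00, -2.50455201e+01,
        1.08942093e-02,  5.40097142e-03,  1.48039379e-05]), 'tcp_pos': array([ 191.08038126, -620.33777229,  214.21043464]), 'tool_rot': array([ 9.88854021e-01,  1.48883398e-01, -2.42249556e-04, -1.18310463e-03]), 'ft_force': array([-0.42214504, -0.16015434,  0.23734792]), 'ft_torque': array([-0.01266709,  0.01156355, -0.02880207]), 'grasp_force': 0.0, 'width': 0.9974649365883904}
{'fovy': 58.34469869329068, 'cx': 281.1622459191792, 'cy': 214.6680915238478, 'hand_eye': array([[-2.69802571e-04, -9.45200121e-01, -3.26491438e-01,
         8.43947121e+01],
       [ 9.99999395e-01,  9.30871844e-05, -1.09585853e-03,
        -8.73054217e-01],
       [ 1.06619778e-03, -3.26491537e-01,  9.45199524e-01,
        -1.58819123e+02],
       [ 0.00000000e+00,  0.00000000e+00,  0.00000000e+00,
         1.00000000e+00]])}
```

View pics/scene0.png

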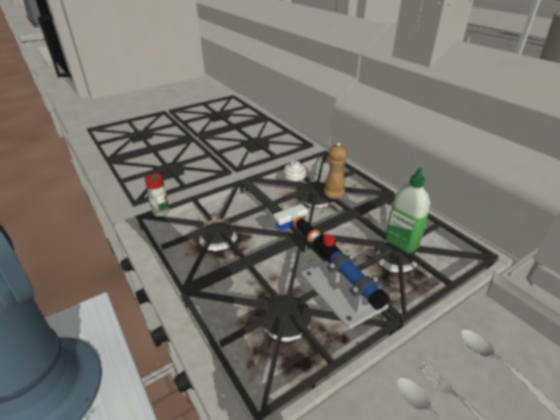

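View pics/top0.png

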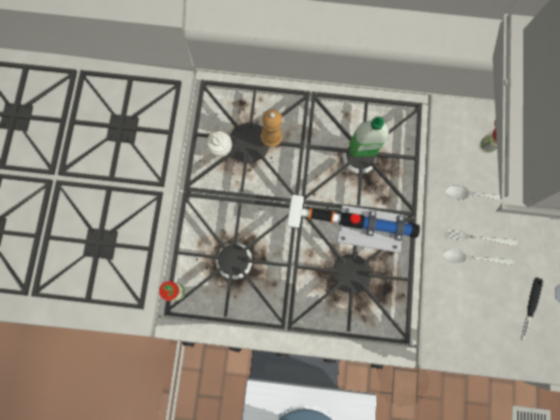

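The scene view shows the brush with its button at about (329,241), the sleeve at (307,231) and the mill, timer and detergent behind it. In the top view the button is at about (356,218), the orange rings at (309,213) and (337,217), the tube end at (416,231), the timer at (219,144), the mill at (271,128), the detergent at (370,138) and the jar at (169,291). Next I'll convert these to positions.

```bash
cat > h.py <<'E'
from plant import manip
import numpy as np, cv2
from scipy.spatial.transform import Rotation as R
def cam(n,st=None):
    m=manip.camera_model(n); f=210/np.tan(np.radians(m["fovy"]/2))
    K=np.array([[f,0,m["cx"]],[0,f,m["cy"]],[0,0,1]])
    if n=="wrist":
        st=st or manip.get_state(); T=np.eye(4);T[:3,:3]=R.from_quat(st["tool_rot"]).as_matrix();T[:3,3]=st["tcp_pos"]
        E=np.linalg.inv(T@m["hand_eye"]); return K,E[:3,:3],E[:3,3]
    return K,R.from_rotvec(m["rvec"]).as_matrix(),m["tvec"]
def at_z(c,uv,z):
    K,r,t=c; d=r.T@np.linalg.inv(K)@[*uv,1]; o=-r.T@t
    return o+d*(z-o[2])/d[2]
def proj(c,p):
    K,r,t=c; q=K@(r@np.asarray(p,float)+t); return q[:2]/q[2]
E
python3 - <<'E'
from h import *
for n,box in (("top",(290,195,430,245)),("scene",(270,200,395,310))):
    im=cv2.imread(f"pics/{n}0.png"); x0,y0,x1,y1=box; c=cam(n)
    hsv=cv2.cvtColor(im,cv2.COLOR_BGR2HSV)[y0:y1,x0:x1].astype(int)
    H,S,V=hsv[...,0],hsv[...,1],hsv[...,2]
    for name,m,z in (("red",((H<4)|(H>174))&(S>170)&(V>90),104),("orange",(H>=4)&(H<16)&(S>110)&(V>90),70),("blue",(H>100)&(H<125)&(S>120)&(V>60),70)):
        k,l,s,ce=cv2.connectedComponentsWithStats(m.astype(np.uint8))
        for i in range(1,k):
            if s[i,4]>8: print(n,name,s[i],(ce[i]+[x0,y0]).round(1),at_z(c,ce[i]+[x0,y0],z).round(0))
c=cam("top")
for nm,uv,z in (("timer",(219,144),45),("mill",(272,116),155),("det",(378,123),200),("jar",(169,290),106)): print(nm,at_z(c,uv,z).round())
a=cv2.imread("pics/top0.png")[185:260,280:430]; b=cv2.imread("pics/scene0.png")[195:315,265:395]
a=cv2.resize(a,None,fx=5,fy=5,interpolation=cv2.INTER_CUBIC); cv2.imwrite("pics/a.png",a)
print(manip.get_state()["clock"])
E
```

```text
top red [60 20 11  9 76] [354.8 218.4] [560. -57. 104.]
top orange [18 13  5 12 32] [310.1 213.6] [567.  49.  70.]
top orange [40 16  5 12 24] [331.8 216. ] [567.  -5.  70.]
top blue [73 23  6 10 47] [365.6 222.3] [561. -90.  70.]
top blue [ 85  25  22  13 205] [385.9 225.8] [ 558. -140.   70.]
top blue [114  29   9  11  83] [408.1 229. ] [ 556. -195.   70.]
scene red [54 36 11 10 99] [328.8 240.3] [554. -67. 104.]
scene orange [24 17 10 10 32] [297.1 220.5] [565.  54.  70.]
scene orange [37 29 13 13 53] [311.8 233.7] [565.  -1.  70.]
scene blue [ 7 22 15  9 73] [284.6 226.1] [530.  53.  70.]
scene blue [60 51 10 11 51] [334.  255.1] [561. -80.  70.]
scene blue [ 69  61  24  23 304] [350.2 271.2] [ 558. -132.   70.]
scene blue [ 93  84  15  14 123] [369.3 289.8] [ 555. -186.   70.]
timer [731. 304.  45.]
mill [778. 169. 155.]
det [769. -77. 200.]
jar [342. 360. 106.]
0.1
```

View pics/a.png

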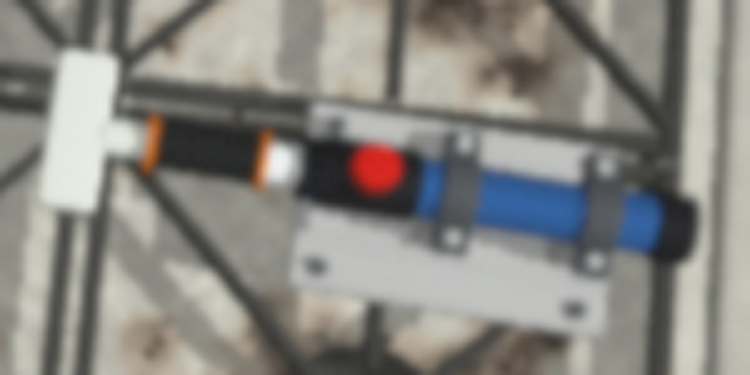

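The axis points almost along world +y. The sleeve centre is at about (566,22,70) and the button at about (561,-58,104). They sit 80 mm apart, as the description says. I'll move above the button with the fingers shut.

```bash
python3 -m crank '[[[0.0274,0.0416,0],[0,0,0.0216]],[[0.0274,0.0416,0],[0,0,0.0216]],[[0.0274,0.0416,0],[0,0,0.0216]],[[0.0274,0.0416,0],[0,0,0.0216]],[[0.0274,0.0416,0],[0,0,0.0216]],[[0.0274,0.0416,0],[0,0,0.0216]],[[0.0274,0.0416,0],[0,0,0.0216]],[[0.0274,0.0416,0],[0,0,0.0216]],[[0.0274,0.0416,0],[0,0,0.0216]]]' 0
python3 -m crank '[[[0.0274,0.0416,0],[0,0,0.0216]],[[0.0274,0.0416,0],[0,0,0.0216]],[[0.0274,0.0416,0],[0,0,0.0216]],[[0.0274,0.0416,0],[0,0,0.0216]],[[0.0274,0.0416,0],[0,0,0.0216]],[[0.0274,0.0416,0],[0,0,0.0216]],[[0.0274,0.0416,0],[0,0,0.0216]],[[0.0274,0.0416,0],[0,0,0.0216]],[[0.0274,0.0416,0],[0,0,0.0216]],[[0,0,0],[0,0,0]]]'
python3 - <<'E'
from h import *
st=manip.get_state(); im=manip.read_camera("wrist"); cv2.imwrite("pics/w1.png",im); print(st["clock"],st["tcp_pos"],R.from_quat(st["tool_rot"]).as_matrix().round(3),st["joints"],st["width"])
c=cam("wrist",st)
hsv=cv2.cvtColor(im,cv2.COLOR_BGR2HSV).astype(int);H,S,V=hsv[...,0],hsv[...,1],hsv[...,2]
for name,m,z in (("red",((H<4)|(H>174))&(S>170)&(V>90),104),("orange",(H>=4)&(H<16)&(S>110)&(V>90),70),("blue",(H>100)&(H<125)&(S>120)&(V>60),70)):
        k,l,s,ce=cv2.connectedComponentsWithStats(m.astype(np.uint8))
        for i in range(1,k):
            if s[i,4]>60: print(name,s[i],ce[i].round(1),at_z(c,ce[i],z).round(1))
E
```

```text
clock: 0.85
tcp_pos: [376.6, -338.5, 215.1]
tool_rot: [0.898, 0.441, -0.0, -0.0]
ft_force: [0.8, -0.5, 0.2]
width: -0.001
grasp_force: 0.0
clock: 1.68
tcp_pos: [564.4, -48.9, 215.8]
tool_rot: [0.72, 0.694, 0.004, -0.001]
ft_force: [-0.1, 1.0, 0.4]
width: 0.001
grasp_force: 0.0
1.6833 [564.43503485 -48.87885501 215.79852778] [[ 0.036  0.999  0.003]
 [ 0.999 -0.036  0.007]
 [ 0.007  0.003 -1.   ]] [ 0.47763561  0.27038895 -0.53333115  1.78175317  0.14329626  1.12583282
 -0.13686256] 0.0007912717610247271
orange [261  63  39   7 246] [279.4  66.2] [566.9  50.9  70. ]
orange [261 139  36   7 196] [278.7 142.2] [564.1  -6.   70. ]
```

View pics/w1.png

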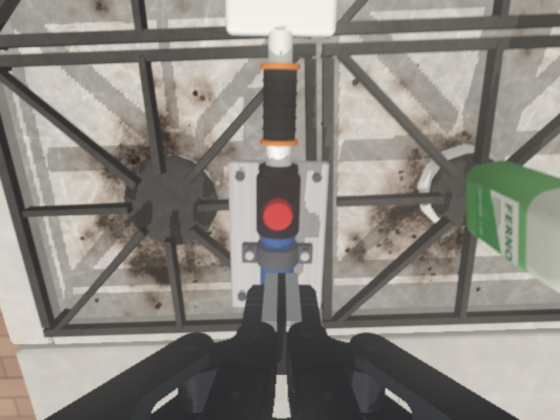

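The wrist view shows the tube running straight up the image. The button is at about (278,215) and the rings are at (279,66) and (279,142).

```bash
python3 - <<'E'
from h import *
c=cam("wrist"); im=cv2.imread("pics/w1.png").astype(int)
m=(im[...,2]>120)&(im[...,1]<60)&(im[...,0]<60); k,l,s,ce=cv2.connectedComponentsWithStats(m.astype(np.uint8))
i=1+s[1:,4].argmax(); print(s[i],ce[i],at_z(c,ce[i],104),manip.get_state()["tcp_pos"])
E
```

```text
Traceback (most recent call last):
ValueError: attempt to get argmax of an empty sequence
```

```bash
python3 - <<'E'
from h import *
c=cam("wrist"); im=cv2.imread("pics/w1.png").astype(int); print(im[215,278])
m=(im[...,2]>1.8*im[...,1])&(im[...,2]>1.8*im[...,0])&(im[...,2]>80); m[:185]=0;m[245:]=0; k,l,s,ce=cv2.connectedComponentsWithStats(m.astype(np.uint8))
i=1+s[1:,4].argmax(); print(s[i],ce[i],at_z(c,ce[i],104),manip.get_state()["tcp_pos"])
E
```

```text
[ 82  85 212]
[263 199  30  32 762] [277.32152231 214.38845144] [559.26099977 -60.20555027 104.        ] [562.67640966 -53.1237988  215.34235411]
```

The button comes out at (561,-57), and the commanded pose is already over it. Going down.

```bash
python3 -m crank '[[[0,0.002,-0.04],[0,0,0]],[[0,0,-0.04],[0,0,0]],[[0,0,-0.02],[0,0,0]],[[0,0,0],[0,0,0]],[[0,0,0],[0,0,0]]]'; python3 -m crank '[[[0,0,-0.008],[0,0,0]],[[0,0,-0.006],[0,0,0]],[[0,0,0],[0,0,0]],[[0,0,0],[0,0,0]]]'
```

```text
clock: 2.15
tcp_pos: [559.7, -59.3, 139.3]
tool_rot: [0.725, 0.688, -0.001, -0.001]
ft_force: [0.5, 0.4, 1.3]
width: 0.003
grasp_force: 0.0
clock: 2.48
tcp_pos: [561.6, -58.3, 130.5]
tool_rot: [0.725, 0.689, 0.0, 0.0]
ft_force: [0.1, 0.4, -0.3]
width: -0.001
grasp_force: 0.0
```

```bash
python3 -m crank '[[[0,0,-0.006],[0,0,0]],[[0,0,-0.005],[0,0,0]],[[0,0,-0.003],[0,0,0]],[[0,0,0],[0,0,0]],[[0,0,0],[0,0,0]],[[0,0,0],[0,0,0]]]'
```

```text
clock: 2.98
tcp_pos: [561.3, -58.0, 119.5]
tool_rot: [0.725, 0.689, 0.0, -0.0]
ft_force: [0.0, 0.7, 0.4]
width: 0.001
grasp_force: 0.0
```

```bash
python3 -m crank '[[[0,0,-0.004],[0,0,0]],[[0,0,0],[0,0,0]],[[0,0,0],[0,0,0]]]'; python3 - <<'E'
from h import *
cv2.imwrite("pics/w2.png",manip.read_camera("wrist")); s=manip.get_state(); print(s["tcp_pos"],s["ft_force"])
cv2.imwrite("pics/s2.png",cv2.resize(manip.read_camera("scene")[150:330,210:450],None,fx=3,fy=3,interpolation=cv2.INTER_CUBIC))
E
```

```text
clock: 3.23
tcp_pos: [561.1, -58.1, 116.3]
tool_rot: [0.725, 0.689, -0.0, -0.0]
ft_force: [-0.5, -0.9, -0.0]
width: -0.001
grasp_force: 0.0
[561.17446088 -58.09652662 116.36909357] [-0.32295751 -0.26270693  0.3051051 ]
```

View pics/w2.png

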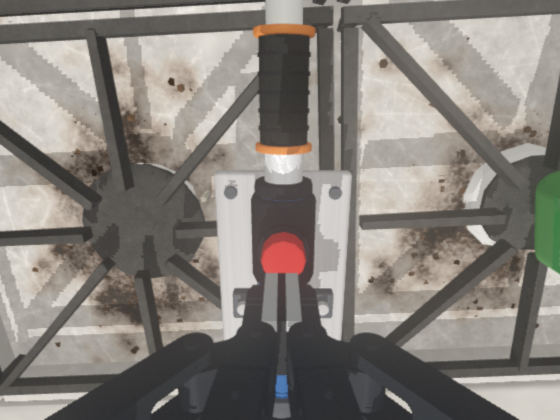

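View pics/s2.png

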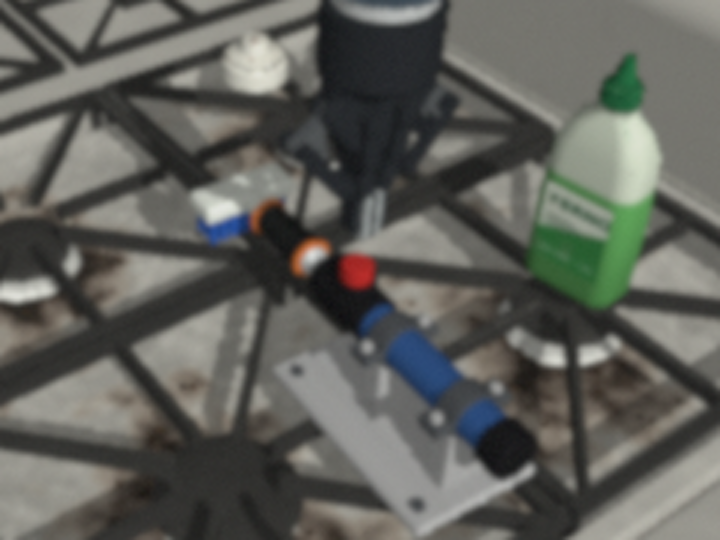

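The wrist view has the button at about (283,255) and the fingertips at about (282,278). The scene crop shows the tips roughly 7 px above the button, so it sits lower than I assumed. I'll triangulate it from all the cameras.

```bash
python3 - <<'E'
from h import *
from scipy.optimize import least_squares
C={"w":cam("wrist"),"t":cam("top"),"s":cam("scene")}
def cen(f,box,kind):
    im=cv2.imread(f).astype(int); x0,y0,x1,y1=box
    b,g,r=[im[y0:y1,x0:x1,i] for i in range(3)]
    m=(r>1.8*g)&(r>1.8*b)&(r>80)
    k,l,s,ce=cv2.connectedComponentsWithStats(m.astype(np.uint8)); i=1+s[1:,4].argmax(); return ce[i]+[x0,y0],s[i]
r={"w":cen("pics/w2.png",(255,225,310,285),0),"t":cen("pics/top0.png",(345,205,370,232),0),"s":cen("pics/scene0.png",(318,230,340,252),0)}
for k in r: print(k,r[k])
obs={"button":{"w":(283,250),"t":r["t"][0],"s":r["s"][0]},
"ringA":{"w":(284,31),"t":(310.1,213.6),"s":(297.1,220.5)},"ringB":{"w":(284,148.5),"t":(332.5,216.5),"s":(311.8,233.7)}}
for n,o in obs.items():
  for ks in ("wts","ts","wt","ws"):
    f=lambda p:np.concatenate([proj(C[k],p)-o[k] for k in ks])
    q=least_squares(f,[562,-20,80]); print(n,ks,q.x.round(1),q.fun.round(1))
s=manip.get_state()
print("tip in wrist", proj(C["w"],s["tcp_pos"]+[0,0,-22]), "scene",(proj(C["s"],s["tcp_pos"]+[0,0,-22])-[210,150])*3)
E
```

```text
w (array([283.08365262, 254.0210728 ]), array([   6,    7,   45,   43, 1566], dtype=int32))
t (array([355.06451613, 218.38709677]), array([ 5,  9, 11, 10, 93], dtype=int32))
s (array([328.95      , 240.05833333]), array([  5,   5,  13,  12, 120], dtype=int32))
button wts [562.4 -56.4  91.8] [ 0.3  0.4 -1.2  0.2 -1.   0.4]
button ts [562.6 -58.9  94.7] [ 0. -0. -0.  0.]
button wt [562.2 -58.6  86.6] [ 0.2  0.1 -0.7  0.8]
button ws [562.4 -56.1  92.2] [ 0.2  0.2 -1.1  0.2]
ringA wts [568.   52.1  69.9] [-0.3  0.  -1.  -0.4  1.4  0. ]
ringA ts [564.7  50.5  73. ] [-0.4  0.7  0.7 -0.2]
ringA wt [568.   51.5  74.2] [-0.1  0.1 -0.7 -0.8]
ringA ws [568.   52.2  69.3] [-0.2 -0.2  1.4  0.2]
ringB wts [565.2  -5.3  72.7] [-0.2 -0.1 -0.5  0.1  1.3 -0.1]
ringB ts [563.5  -5.2  73.8] [-0.5  0.7  0.7 -0.2]
ringB wt [565.3  -5.4  72.7] [ 0.   0.1 -0.4  0.1]
ringB ws [565.2  -5.2  72.6] [-0.3 -0.2  1.3 -0.1]
tip in wrist [281.40064764 255.51040881] scene [354.52249666 270.57359057]
```

```bash
python3 - <<'E'
from h import *
s=manip.get_state();W,S=cam("wrist"),cam("scene")
for d in (-22,-10,0,10):
  p=s["tcp_pos"]+[0,0,d]; print(d,proj(W,p).round(),((proj(S,p)-[210,150])*3).round())
E
python3 -m crank '[[[0,0,-0.005],[0,0,0]],[[0,0,0],[0,0,0]],[[0,0,0],[0,0,0]]]';python3 -m crank '[[[0,0,-0.005],[0,0,0]],[[0,0,0],[0,0,0]],[[0,0,0],[0,0,0]]]'
```

```text
-22 [281. 256.] [355. 271.]
-10 [281. 266.] [356. 257.]
0 [281. 275.] [357. 246.]
10 [281. 286.] [358. 234.]
clock: 3.58
tcp_pos: [560.9, -58.1, 112.3]
tool_rot: [0.725, 0.689, -0.0, -0.0]
ft_force: [0.0, -0.2, 0.6]
width: 0.0
grasp_force: 0.0
clock: 3.83
tcp_pos: [561.0, -58.1, 108.6]
tool_rot: [0.725, 0.689, -0.0, -0.0]
ft_force: [-0.1, 0.4, 0.2]
width: -0.001
grasp_force: 0.0
```

```bash
python3 -m crank '[[[0,0,-0.004],[0,0,0]],[[0,0,0],[0,0,0]],[[0,0,0],[0,0,0]]]';python3 -m crank '[[[0,0,-0.004],[0,0,0]],[[0,0,0],[0,0,0]],[[0,0,0],[0,0,0]]]'
python3 - <<'E'
from h import *
a=manip.read_camera("scene")[180:300,270:390]; b=manip.read_camera("wrist")[180:340,200:360]
f=lambda i,k:cv2.resize(i,(390,390),interpolation=cv2.INTER_CUBIC)
cv2.imwrite("pics/c3.png",np.hstack([f(a,0),f(b,0)])); s=manip.get_state(); print(s["tcp_pos"],s["ft_force"])
E
```

```text
clock: 4.08
tcp_pos: [561.1, -58.1, 105.7]
tool_rot: [0.725, 0.689, -0.0, -0.0]
ft_force: [-0.5, 1.1, 0.2]
width: 0.002
grasp_force: 0.0
clock: 4.33
tcp_pos: [561.1, -58.0, 102.7]
tool_rot: [0.725, 0.689, -0.0, -0.0]
ft_force: [0.2, -0.3, -0.4]
width: 0.004
grasp_force: 0.0
[561.27614519 -58.03421696 102.95447357] [-0.52193558 -0.73906772 -0.5385884 ]
```

View pics/c3.png

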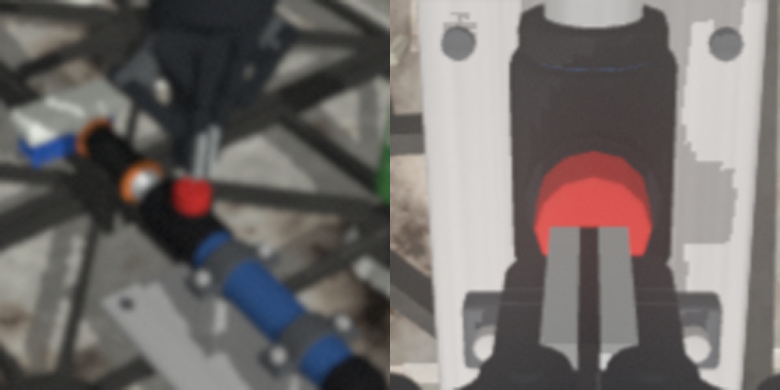

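The tips are just above the button, at scene (333,235) and wrist (282,273), but displaced from where the model predicts. I'll triangulate the tip relative to the TCP.

```bash
python3 - <<'E'
from h import *
from scipy.optimize import least_squares
s=manip.get_state();W,S=cam("wrist"),cam("scene")
for n,w,c in (("tip",(282,273.5),(333,235.4)),("button face",(283,272),(329,238))):
  q=least_squares(lambda p:np.r_[proj(W,p)-w,proj(S,p)-c],[561,-58,100]); print(n,q.x.round(1),(q.x-s["tcp_pos"]).round(1),q.fun.round(1))
E
```

```text
tip [562.1 -57.1 103.4] [0.8 0.9 0.5] [ 0.9  0.6 -4.5  1.1]
button face [562.1 -58.   99.7] [ 0.8  0.  -3.3] [ 0.1  0.  -0.3  0.1]
```

The tip is actually level with the TCP and laterally centred on the button. I'll keep descending in small steps and watch the force.

```bash
for i in 1; do python3 -m crank '[[[0,0,-0.004],[0,0,0]],[[0,0,0],[0,0,0]],[[0,0,0],[0,0,0]]]'; python3 -m crank '[[[0,0,-0.004],[0,0,0]],[[0,0,0],[0,0,0]],[[0,0,0],[0,0,0]]]'; done
```

```text
clock: 4.68
tcp_pos: [561.0, -58.1, 99.7]
tool_rot: [0.725, 0.689, -0.0, -0.0]
ft_force: [-0.6, 0.4, 0.4]
width: -0.001
grasp_force: 0.0
clock: 4.93
tcp_pos: [561.0, -58.1, 96.7]
tool_rot: [0.725, 0.689, -0.0, -0.0]
ft_force: [0.6, -0.0, 1.6]
width: -0.003
grasp_force: 0.0
```

Contact starts at TCP z of about 97. Pressing about 8 mm further.

```bash
python3 -m crank '[[[0,0,-0.004],[0,0,0]],[[0,0,-0.004],[0,0,0]],[[0,0,0],[0,0,0]],[[0,0,0],[0,0,0]]]'; python3 -m crank '[[[0,0,-0.003],[0,0,0]],[[0,0,0],[0,0,0]],[[0,0,0],[0,0,0]]]'
```

```text
clock: 5.27
tcp_pos: [560.9, -58.1, 90.5]
tool_rot: [0.725, 0.689, -0.0, -0.0]
ft_force: [-1.1, 0.5, -0.2]
width: -0.003
grasp_force: 0.0
clock: 5.52
tcp_pos: [561.3, -58.1, 88.7]
tool_rot: [0.725, 0.689, -0.0, -0.0]
ft_force: [0.1, -0.3, 0.5]
width: -0.003
grasp_force: 0.0
```

```bash
python3 - <<'E'
from h import *
a=manip.read_camera("scene")[180:300,270:390]; b=manip.read_camera("wrist")[180:340,200:360]
f=lambda i,k:cv2.resize(i,(390,390),interpolation=cv2.INTER_CUBIC)
cv2.imwrite("pics/c4.png",np.hstack([f(a,0),f(b,0)])); s=manip.get_state(); print(s["tcp_pos"],s["ft_force"],s["effort"])
E
```

```text
[561.2778235  -58.07215131  88.74685783] [-0.45878196  0.14026576  0.35570058] [-2.38950597e-03 -3.81277871e+01 -4.36668053e+00 -2.05749518e+01
  9.20861203e-03  1.21265282e-03 -8.52888797e-05]
```

View pics/c4.png

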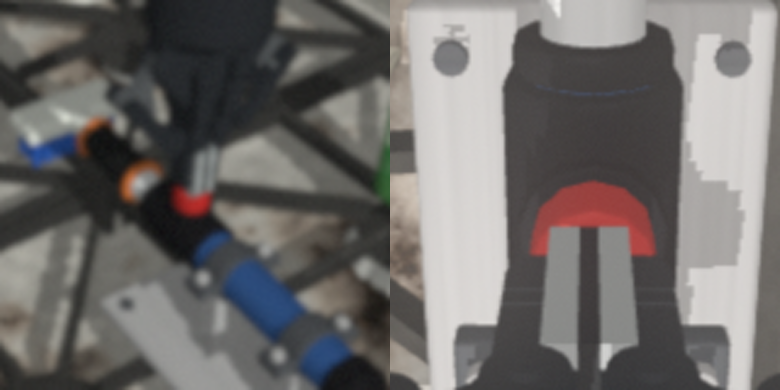

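```bash
python3 -m crank '[[[0,0,-0.004],[0,0,0]],[[0,0,0],[0,0,0]],[[0,0,0],[0,0,0]]]'; python3 -m crank '[[[0,0,-0.004],[0,0,0]],[[0,0,0],[0,0,0]],[[0,0,0],[0,0,0]]]' | grep -E "tcp_pos|ft"
python3 - <<'E'
from h import *
s=manip.get_state(); c=cam("wrist"); im=manip.read_camera("wrist"); cv2.imwrite("pics/w5.png",im); im=im.astype(int)
b,g,r=[im[...,i] for i in range(3)]
m=(r>1.8*g)&(r>1.8*b)&(r>80);m[:180]=0
k,l,q,ce=cv2.connectedComponentsWithStats(m.astype(np.uint8)); i=1+q[1:,4].argmax(); print(q[i],s["tcp_pos"])
K,_,_=c; H=manip.camera_model("wrist")["hand_eye"]; d=H[:3,:3]@np.linalg.inv(K)@[282,274,1]
for z in (-25,-15,-5,0,10,22): print(z,(H[:3,3]+d*(z-H[2,3])/d[2]).round(1))
E
```

```text
clock: 5.87
tcp_pos: [561.6, -58.1, 86.0]
tool_rot: [0.725, 0.689, 0.0, 0.0]
ft_force: [-0.4, -0.5, 1.5]
width: 0.003
grasp_force: 0.9
tcp_pos: [561.6, -58.1, 83.0]
ft_force: [-0.4, -0.5, 3.8]
[257 260  51  25 588] [561.64747944 -58.12251279  82.9927955 ]
-25 [ 14.    0.3 -25. ]
-15 [  8.7   0.3 -15. ]
-5 [ 3.4  0.3 -5. ]
0 [0.7 0.3 0. ]
10 [-4.6  0.3 10. ]
22 [-10.9   0.3  22. ]
```

Contact is real now, starting at TCP z of about 86. So the tips sit about 18 mm above the reported TCP, which agrees with the wrist ray (near pad edge at z = -19). I'll press through the remaining travel.

```bash
python3 -m crank '[[[0,0,-0.003],[0,0,0]],[[0,0,-0.003],[0,0,0]],[[0,0,0],[0,0,0]],[[0,0,0],[0,0,0]]]';python3 -m crank '[[[0,0,-0.003],[0,0,0]],[[0,0,0],[0,0,0]],[[0,0,0],[0,0,0]]]'
python3 - <<'E'
from h import *
s=manip.get_state(); c=cam("wrist"); im=manip.read_camera("wrist"); cv2.imwrite("pics/w6.png",im)
hsv=cv2.cvtColor(im,cv2.COLOR_BGR2HSV).astype(int);H,S,V=hsv[...,0],hsv[...,1],hsv[...,2]
m=(H>=4)&(H<18)&(S>110)&(V>90); k,l,q,ce=cv2.connectedComponentsWithStats(m.astype(np.uint8))
for i in range(1,k):
  if q[i,4]>60: print(q[i],ce[i],at_z(c,ce[i],80).round(1))
print(s["tcp_pos"],s["ft_force"])
E
```

```text
clock: 6.5
tcp_pos: [561.8, -58.2, 80.2]
tool_rot: [0.725, 0.689, -0.0, 0.0]
ft_force: [-4.5, -0.8, 13.2]
width: 0.003
grasp_force: 7.1
clock: 6.75
tcp_pos: [561.9, -58.2, 80.1]
tool_rot: [0.725, 0.689, -0.001, 0.001]
ft_force: [-9.3, 1.0, 24.6]
width: -0.003
grasp_force: 12.5
[247 107  70  13 709] [281.52609309 113.23554302] [565.8  15.9  80. ]
[561.92530437 -58.16137194  80.07453936] [-9.2702901   0.9766743  24.59361313]
```

The button is fully in (hard stop, 25 N) and ring B has jumped from y = -5 to y = 16, so the tube is unlocked. The sleeve centre is now at about (567,44). I'll lift, open and move over it.

```bash
python3 -m crank '[[[0,0,0.03],[0,0,0]],[[0,0,0.04],[0,0,0]],[[0.0023,0.045,0.01],[0,0,0]],[[0.0025,0.045,0],[0,0,0]],[[0.0025,0.046,0],[0,0,0]],[[0,0,0],[0,0,0]],[[0,0,0],[0,0,0]],[[0,0,0],[0,0,0]]]' 100
python3 - <<'E'
from h import *
s=manip.get_state(); c=cam("wrist",s); im=manip.read_camera("wrist"); cv2.imwrite("pics/w7.png",im)
hsv=cv2.cvtColor(im,cv2.COLOR_BGR2HSV).astype(int);H,S,V=hsv[...,0],hsv[...,1],hsv[...,2]
m=(H>=4)&(H<18)&(S>110)&(V>90); k,l,q,ce=cv2.connectedComponentsWithStats(m.astype(np.uint8))
for i in range(1,k):
  if q[i,4]>60: print(q[i],ce[i],at_z(c,ce[i],80).round(1))
print(s["tcp_pos"],s["ft_force"])
E
```

```text
clock: 7.47
tcp_pos: [566.0, 43.6, 134.9]
tool_rot: [0.724, 0.689, -0.001, -0.0]
ft_force: [0.2, -1.4, -0.7]
width: 1.0
grasp_force: 0.0
[260 178  49  17 471] [284.04246285 187.55201699] [568.8  71.7  80. ]
[261 262  45  18 335] [283.20597015 272.98208955] [565.7  15.8  80. ]
[566.01554061  43.55381731 134.93933622] [ 0.15085143 -1.43653013 -0.65146417]
```

View pics/w7.png

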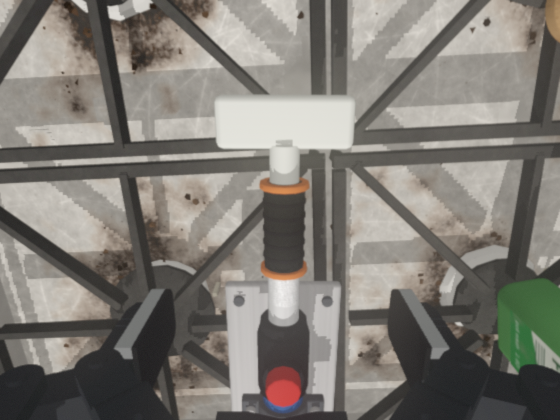

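The open fingers straddle the sleeve, which is centred at about (284,230), and the tips are at about row 295. Lowering, then checking from close by before I close.

```bash
python3 -m crank '[[[0.0015,0.0005,-0.04],[0,0,0]],[[0,0,-0.04],[0,0,0]],[[0,0,-0.03],[0,0,0]],[[0,0,-0.019],[0,0,0]],[[0,0,0],[0,0,0]],[[0,0,0],[0,0,0]]]' 100
python3 - <<'E'
from h import *
cv2.imwrite("pics/w8.png",manip.read_camera("wrist")); a=manip.read_camera("scene")[150:290,240:420]
cv2.imwrite("pics/s8.png",cv2.resize(a,None,fx=4,fy=4,interpolation=cv2.INTER_CUBIC))
E
```

```text
clock: 8.02
tcp_pos: [567.3, 42.9, 38.5]
tool_rot: [0.725, 0.688, -0.001, -0.001]
ft_force: [-0.4, 0.3, 1.3]
width: 0.999
grasp_force: 0.0
```

View pics/w8.png

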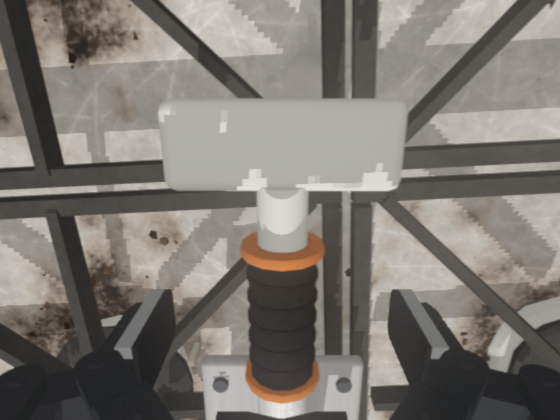

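The fingers are level with the sleeve, which spans rows 250 to 375 with its middle at about 312. Closing.

```bash
python3 -m crank '[[[0,0,0],[0,0,0]],[[0,0,0],[0,0,0]],[[0,0,0],[0,0,0]],[[0,0,0],[0,0,0]],[[0,0,0],[0,0,0]],[[0,0,0],[0,0,0]],[[0,0,0],[0,0,0]],[[0,0,0],[0,0,0]]]' 0
```

```text
clock: 8.78
tcp_pos: [567.6, 44.4, 40.0]
tool_rot: [0.725, 0.689, -0.0, -0.0]
ft_force: [-2.0, -1.0, 5.6]
width: 0.28
grasp_force: 58.7
```

Gripped at 24 mm opening and 59 N. Pulling.

```bash
python3 -m crank '[[[0.0007,0.014,0],[0,0,0]],[[0.0007,0.014,0],[0,0,0]],[[0.0007,0.014,0],[0,0,0]],[[0.0007,0.014,0],[0,0,0]],[[0.0007,0.014,0],[0,0,0]],[[0.0007,0.014,0],[0,0,0]],[[0,0,0],[0,0,0]],[[0,0,0],[0,0,0]]]' 
python3 - <<'E'
from h import *
s=manip.get_state(); c=cam("wrist",s); im=manip.read_camera("wrist"); cv2.imwrite("pics/w9.png",im)
def rings(im,c):
  hsv=cv2.cvtColor(im,cv2.COLOR_BGR2HSV).astype(int);H,S,V=hsv[...,0],hsv[...,1],hsv[...,2]
  m=(H>=4)&(H<18)&(S>110)&(V>90); k,l,q,ce=cv2.connectedComponentsWithStats(m.astype(np.uint8))
  for i in range(1,k):
    if q[i,4]>60: print(q[i],ce[i],at_z(c,ce[i],80).round(1))
rings(cv2.imread("pics/w8.png"),cam("wrist",s)); rings(im,c)
E
```

```text
clock: 9.45
tcp_pos: [570.8, 105.3, 39.9]
tool_rot: [0.725, 0.689, -0.002, 0.001]
ft_force: [-3.2, -4.9, 8.4]
width: 0.283
grasp_force: 60.0
[ 241  233   84   39 1829] [282.16129032 255.25423729] [572.7 134.7  80. ]
[ 246  360   73   43 1044] [282.05747126 387.3467433 ] [569.8  77.1  80. ]
[ 241  235   82   39 1773] [281.86971235 257.4179357 ] [572.6 133.9  80. ]
[ 245  360   72   43 1022] [281.09784736 387.45694716] [569.4  77.1  80. ]
```

The sleeve is moving with the fingers, at about 81 mm out with a 4.9 N spring pull. Now the rest of the travel.

```bash
python3 -m crank '[[[0.0006,0.011,0],[0,0,0]],[[0.0006,0.011,0],[0,0,0]],[[0.0006,0.011,0],[0,0,0]],[[0.0005,0.009,0],[0,0,0]],[[0.0004,0.008,0],[0,0,0]],[[0,0,0],[0,0,0]],[[0,0,0],[0,0,0]]]'; python3 -m crank '[[[0.0002,0.004,0],[0,0,0]],[[0,0,0],[0,0,0]],[[0,0,0],[0,0,0]]]'
```

```text
clock: 10.08
tcp_pos: [572.6, 140.1, 39.9]
tool_rot: [0.725, 0.688, -0.003, 0.002]
ft_force: [-4.5, -8.2, 10.4]
width: 0.284
grasp_force: 60.2
clock: 10.33
tcp_pos: [572.8, 142.4, 39.9]
tool_rot: [0.726, 0.688, -0.004, 0.002]
ft_force: [-4.5, -7.3, 10.7]
width: 0.283
grasp_force: 60.1
```

```bash
python3 -m crank '[[[0.0002,0.004,0],[0,0,0]],[[0,0,0],[0,0,0]],[[0,0,0],[0,0,0]]]'; python3 -m crank '[[[0.0002,0.003,0],[0,0,0]],[[0,0,0],[0,0,0]],[[0,0,0],[0,0,0]],[[0,0,0],[0,0,0]]]'
python3 - <<'E'
from h import *
s=manip.get_state(); c=cam("wrist",s); im=manip.read_camera("wrist"); cv2.imwrite("pics/w10.png",im)
hsv=cv2.cvtColor(im,cv2.COLOR_BGR2HSV).astype(int);H,S,V=hsv[...,0],hsv[...,1],hsv[...,2]
m=(H>=4)&(H<18)&(S>110)&(V>90); k,l,q,ce=cv2.connectedComponentsWithStats(m.astype(np.uint8))
for i in range(1,k):
    if q[i,4]>60: print(q[i],ce[i],at_z(c,ce[i],80).round(1))
print(s["tcp_pos"],s["dq"].round(3))
E
```

```text
clock: 10.58
tcp_pos: [572.8, 143.4, 39.9]
tool_rot: [0.726, 0.688, -0.005, 0.002]
ft_force: [-4.4, -9.2, 12.2]
width: 0.283
grasp_force: 60.4
clock: 10.92
tcp_pos: [572.8, 143.4, 39.9]
tool_rot: [0.726, 0.687, -0.006, 0.003]
ft_force: [-5.9, -11.9, 14.0]
width: 0.284
grasp_force: 60.6
[ 239  235   84   40 1851] [280.96866559 257.90275527] [574.4 172.3  80. ]
[ 245  360   73   43 1037] [280.90549662 387.35969142] [571.3 115.4  80. ]
[572.77566025 143.37408917  39.87244017] [ 0.001  0.001 -0.003  0.001  0.     0.    -0.001]
```

At the hard stop: the TCP has stopped at y = 143.4 while the pull rises, ring B has moved 99.6 mm since the jump (about 0.12 m in total), and everything is still. Handing in.

```bash
python3 -c "
from plant import manip
print(manip.finish_job())"
```

```text
the job is handed in; nothing more can be done
None
```

I pressed the release button all the way in and pulled the sleeve to its second stop (about 120 mm out), and handed the job in at about 11 s with the fingers still gripping it at about 60 N. No verdict came back. The reported tool point sat about 40 mm lower than the fingers really were, so I trusted contact and camera over it; if the judge measures from the reported point, the grip would be about 33 mm from the sleeve's centre, just over the 30 mm limit.

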